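# Roll the sample jar up the loading gutter and log it

## Robot

A 6-joint arm with a two-finger parallel gripper is mounted at the origin on the work surface. World frame = base frame: x ahead of the robot, y to its left, z up, the work surface at z = 0. Lengths are in mm, angles in rad, forces in N, time in s.
With the tool pointing down it reaches from about 325 to 875 mm from the base axis. Payload 4.4 kg.
Tool frame: the origin (TCP) lies on the centre line of the jaws, within the pads' length; the fingertips stand ahead of it and the grasp point (between the pads) lies 6 mm ahead of it (ctrl.tcp_to_tips is the z of the fingertips in the tool frame, in mm); z points along the fingers, y is the direction in which the jaws open and shut (so a half turn about z gives the same grasp; the last joint's range is limited). The gripper opens to 85 mm and grips with 20 to 120 N. Pads are 22 mm wide; open, the fingers measure 114 mm over their backs; the gripper's body (76 mm by 85 mm) begins 54 mm behind the grasp point. The pads swing forward as they close: fully open they stand 13 mm farther back than shut.
Start: joints at [-1.282, 0.207, 1.542, -0, 1.393, -0.15], TCP at [244.8, -520.289, 256.282] pointing down, gripper open.
Joint ranges: [-2.73, 2.73], [-0.86, 2.22], [0.23, 2.46], [-1.11, 4.25], [0.08, 2.63], [-2.82, 2.82]. Speed limits (rad/s): [2.79, 2.79, 3.14, 3.14, 3.14, 3.14].

## Interface

Orientations are given as a 3x3 rotation matrix whose columns are the frame's x, y, z axes.
In Python, from plant import ctrl, sensors, optics gives the robot as it stands. Calls block until the motion is done:
- ctrl.move_ptp(position, orientation): joint-space move of the TCP to a pose.
- ctrl.move_l(position, rot=None, vel=150, threshold=None): straight line of the TCP; rot=None keeps the orientation; vel is the mean speed in mm/s. With threshold (N) it stops when the force on the tool has changed by that much, and returns True; else False.
- ctrl.set_joints(angles): joint-space move.
- ctrl.gripper_to(opening, force=None): finger opening in mm; force is the grip in N (None keeps the last); returns when the fingers have stopped.
- ctrl.hold(seconds).
- ctrl.solve_ik(position, orientation): joint angles nearest the present ones, or None.
- sensors.read_state(): the state.
- optics.grab_frame(name): name is "side" or "top" or "wrist"; returns (picture, depth): 480x640x3 uint8, red, green, blue; 480x640 float32, mm along the optical axis (not along the pixel's ray), 0 where there is no reading.
- optics.camera_params(name): a dict with "mtx" (3x3 intrinsics, pixels), "k1" (the pictures are not rectified: a ray, as slopes to the right and down, at radius r is drawn at 1 + k1 r^2 times it, then the intrinsics apply), "R" (3x3) and "t" (3): a world point X has camera coordinates R X + t; the wrist camera has in their place "T_tool_cam" (4x4, takes a point from camera to tool coordinates, whose origin is the TCP and whose axes are the flange's). Camera axes: x right, y down, z forward; pixel columns grow to the right and rows downward; lengths in mm; the calibration is good to about 2 mm. A picture is of the moment at which its call begins: read the wrist's pose just before it. camera_params takes no time and is no camera call.
A pose or a line that the arm cannot do raises ctrl.MotionError and nothing moves.
- ctrl.finish_job(): hands the job in, once; it reports no verdict.
The state is a dict: "t": time; "q": joint angles; "qvel": joint speeds; "tau": joint torques, N m; "eef_pos": TCP position; "eef_rot": TCP orientation; "force": force on the tool from outside, world axes, zero at the start; "wrist_torque": the same for the moment, N m; "grip_width": finger opening in mm.
Only numpy, scipy, OpenCV 4.12 (cv2) and the standard library are available. Lean on these libraries where they do the work, as an engineer would, in place of code of your own. Each camera call takes 0.05 s, during which the arm holds its last target. There are 200 camera calls.

## Task

With the fingertips, push the sample jar lying at the foot of the sloped loading gutter up the slope, over the low cross ridge and up to the stop, so that it stays there and does not roll back. Then press the round push button on the bench all the way down to log the jar, and let go. Never lift the jar off the gutter, and leave everything else on the bench where it stands.

Things in the scene. Friction and masses are not known exactly. Their poses are not given: they have to be found in the camera images.
- jar: White sample jar with a grey screw cap, a cylinder 44 mm in diameter, 70 mm long, 80 to 170 g, lying on its side across the gutter so that it rolls along it. Origin at its centre, own y along its length; smooth, slips easily on the gutter (friction about 0.25); the frame turns as it rolls. It starts at the foot of the gutter against the low lip. Two jars like it stand upright on the bench and are not part of the job.
- gutter: Straight aluminium gutter, fixed, rising 8 degrees along its own x axis; y is across it, z square to its floor. Origin on the floor's surface at mid-width, 36 mm above the bench; the floor runs from x = -110 to 99 mm, 78 mm wide inside, side walls 16 mm high, 4 mm thick. On the plain slope the jar rolls back when let go. A finger may run 10 to 16 mm above the floor to push the jar.
- low_end (a point): Middle of the low lip's inner face, at the level of the gutter's floor (gutter x = -110 mm); axes as the gutter's. The lip is 8 mm high above the floor and 4 mm thick: a fingertip 11 mm or more above the floor passes over it from outside, behind the jar.
- stop_face (a point): Face of the stop plate at the top end (gutter x = 99 mm), 22 mm above the floor, at mid-width; axes as the gutter's. The plate is 32 mm high; behind it stands the white reader block, 94 mm wide, its top 95 mm above the bench.
- seat (a point): Where the jar's centre rests, within 3 mm, between ridge and stop: gutter x = 74.5 mm, 22 mm above its floor, at mid-width; axes as the gutter's (x uphill, z square to the floor). The dark rounded cross ridge, 4 mm high, is 14.5 mm downhill of it (gutter x = 60 mm); past it the jar lies with about 3 mm play and stays.
- load (a joint): Travel of the push button, 0 up, 0.006 m fully down; a spring, about 5 N at the bottom, returns it.
- load_top (a point): Centre of the top of the round grey push button, 30 mm in diameter, 18 mm above the bench, in a round white housing 46 mm wide and 12 mm high; pressed straight down. It stands alone to the left or the right of the gutter; a round white stirrer with a steel plate (84 mm wide, 37 mm high) stands on the other side.
- jar_b: Bystander: sample jar standing upright, 44 mm wide, 70 mm high. Origin at the centre of its underside.
- jar_c: Bystander: another jar standing upright, same size. Origin at the centre of its underside.
- tube_rack: Bystander: black tube rack with four red-capped tubes, 100 x 200 mm, 108 mm high with tubes. Origin at the centre of its underside.
- beaker: Bystander: glass beaker, 70 mm wide, 85 mm high. Origin at the centre of its underside.
- slide_box: Bystander: flat slide box, 90 x 170 mm, 34 mm high. Origin at the centre of its underside.
- forceps: Bystander: steel forceps 170 mm long lying on the bench. Origin under its middle.
- wash_bottle: Bystander: white bottle, 60 mm wide, 150 mm high. Origin at the centre of its underside.
There are look-alikes about, which are no part of the job. What is shaped like the jar but blue or red is not meant.

How it is judged:
By the outcome, as a careful person would: the job done as asked, in the order asked, and still so for the second after the job is handed in, with the robot touching nothing.
It also fails if it takes over 46 s, if anything falls off the work surface, if the arm or the gripper's body presses on something with over 40 N, if the wrist force passes 120 N, or if a joint passes its speed limit or range.

## Working session

There is one attempt and no reset: what is moved stays moved. The work goes in short steps, each a Python script; the robot and the scene stay as the last script left them, time stands still between calls to the robot, and variables do not carry over. Pictures are saved under pics/ and viewed, about 8 in all and at most 12, crops included, and the job is handed in when it is done.

```bash
ls; mkdir -p pics
python3 - <<'E'
from plant import ctrl, sensors, optics
import cv2, numpy as np
for n in("top","side"):
    p,d=optics.grab_frame(n); cv2.imwrite(f"pics/{n}1.png",p[:,:,::-1]); np.savez(f"{n}1.npz",p=p,d=d)
    print(n,optics.camera_params(n))
print(optics.camera_params("wrist"),ctrl.tcp_to_tips,sensors.read_state())
E
```

```text
pics
top {'mtx': array([[573.00093342,   0.        , 327.05167251],
       [  0.        , 573.00093342, 245.89253242],
       [  0.        ,   0.        ,   1.        ]]), 'k1': 0.03158344727019262, 'R': array([[-0.00206254, -0.99998496,  0.00508278],
       [-0.98238914,  0.00107655, -0.18684328],
       [ 0.18683499, -0.00537864, -0.98237659]]), 't': array([ -21.41820698,  564.37156804, 1081.49765488])}
side {'mtx': array([[475.34194362,   0.        , 322.3392617 ],
       [  0.        , 475.34194362, 231.98150056],
       [  0.        ,   0.        ,   1.        ]]), 'k1': -0.07255505129773128, 'R': array([[-0.97381664, -0.22619443,  0.02274258],
       [-0.16912044,  0.6539609 , -0.73738282],
       [ 0.15191913, -0.7219219 , -0.67509211]]), 't': array([548.98636686, 137.87845866, 894.75213731])}
{'mtx': array([[343.50740272,   0.        , 313.63588859],
       [  0.        , 343.50740272, 233.89771967],
       [  0.        ,   0.        ,   1.        ]]), 'k1': -0.002632979687959273, 'T_tool_cam': array([[-2.78958282e-04, -9.57534846e-01, -2.88317429e-01,
         7.37806545e+01
[... 358 characters left out ...]
      1.39351478e+00, -1.50470167e-01]), 'qvel': array([-1.89048719e-05, -1.63023342e-03, -3.62381923e-03, -1.77969188e-03,
       -9.38656433e-04, -2.35119125e-04]), 'tau': array([-3.84497707e-04, -3.84091330e+01, -2.92548466e+01, -3.17272825e-04,
        4.82951378e-03,  8.33418721e-07]), 'eef_pos': array([ 244.61046029, -519.66810187,  255.21249306]), 'eef_rot': array([[ 9.04859786e-01,  4.25709316e-01, -5.87514746e-04],
       [ 4.25709589e-01, -9.04857552e-01,  2.03894572e-03],
       [ 3.36381032e-04, -2.09507065e-03, -9.99997749e-01]]), 'force': array([-0.14427948,  0.3969283 ,  0.23708699]), 'wrist_torque': array([0.00093439, 0.06496981, 0.01212401]), 'grip_width': 85.08726163493348}
```

View pics/top1.png

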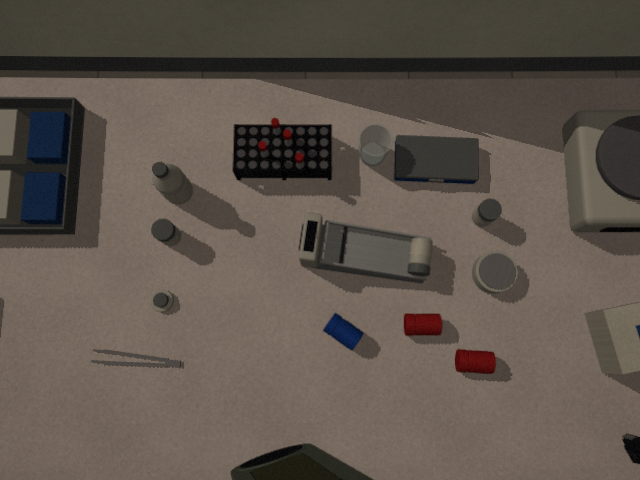

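View pics/side1.png

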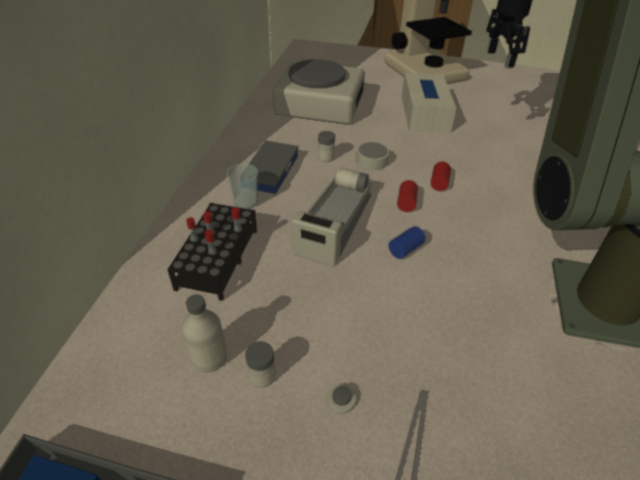

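The white jar with the grey cap lies in the gutter at (420,255). Look-alikes are the blue one at (343,331), the red ones at (422,324) and (475,361), and the upright jars at (487,212) and (163,232). The button is at (163,300), and the stirrer is at (495,272). I choose the jar at (420,255) and the button at (163,300). Next I measure both, with a close crop to check.

```bash
cat > h.py <<'E'
import numpy as np, cv2
from plant import ctrl, sensors, optics
def cloud(n,d,T=None):
    c=optics.camera_params(n); v,u=np.mgrid[0:480,0:640]
    k=np.array([c["k1"],0,0,0,0])
    x=cv2.undistortPoints(np.stack([u,v],-1).reshape(-1,1,2).astype(float),c["mtx"],k).reshape(480,640,2)
    P=np.dstack([x[...,0]*d,x[...,1]*d,d]).astype(float)
    if T is not None: return P@T[:3,:3].T+T[:3,3]
    return (P-c["t"])@c["R"]
def wrist_T(s):
    A=np.eye(4);A[:3,:3]=s["eef_rot"];A[:3,3]=s["eef_pos"]
    return A@optics.camera_params("wrist")["T_tool_cam"]
E
python3 - <<'E'
from h import *
f=np.load("top1.npz");p,d=f["p"],f["d"];W=cloud("top",d)
Z=W[...,2]
print("bench",np.median(Z[380:440,200:400]),np.median(Z[300:340,200:300]))
m=np.zeros((480,640),bool);m[205:290,292:438]=1
g=m&(d>0)&(Z>22)
n,l,st,_=cv2.connectedComponentsWithStats(g.astype(np.uint8));i=1+np.argmax(st[1:,4]);g=l==i
print(cv2.minAreaRect(W[g][:,:2].astype(np.float32)))
# floor
a=W[240:262,355:400].reshape(-1,3)
A=np.c_[a[:,:2],np.ones(len(a))];s=np.linalg.lstsq(A,a[:,2],rcond=None)[0];r=a[:,2]-A@s
k=abs(r)<4;s=np.linalg.lstsq(A[k],a[k,2],rcond=None)[0];print("floor",s,np.degrees(np.arctan(np.hypot(*s[:2]))),np.degrees(np.arctan2(s[1],s[0])),r.std())
b=(Z>8)&(d>0);b[:280]=0;b[320:]=0;b[:,:140]=0;b[:,190:]=0
q=W[b];print("btn",cv2.minEnclosingCircle(q[:,:2].astype(np.float32)),np.percentile(q[:,2],[50,90,99]))
for nm,(r0,r1,c0,c1) in dict(jar=(230,280,404,436)).items():
    q=W[r0:r1,c0:c1].reshape(-1,3);q=q[q[:,2]>50];print(nm,cv2.minAreaRect(q[:,:2].astype(np.float32)),q[:,2].max())
np.set_printoptions(precision=0,suppress=True,linewidth=200)
print(W[215:285:3,380])
c1=cv2.resize(p[200:290,290:440],None,fx=4,fy=4,interpolation=2);c2=cv2.resize(p[270:360,120:210],None,fx=2.2,fy=4,interpolation=2)
cv2.imwrite("pics/crop.png",np.hstack([c1,c2])[...,::-1])
E
```

```text
bench 0.4816926080869882 0.2948729608781129
((558.3159790039062, -120.45281219482422), (219.01512145996094, 87.71644592285156), 81.98685455322266)
floor [-8.80413667e-01  2.28001595e-01  5.55069276e+02] 42.28518704839547 165.48102261995015 45.95225458517567
btn ((461.276611328125, 311.0978698730469), 22.975465774536133) [14.93002598 23.41792804 25.89582603]
jar ((455.2637939453125, -136.36961364746094), (82.31929016113281, 305.55291748046875), 55.66341018676758) 1167.9958701707405
[[ 641. -134.   -4.]
 [ 633. -133.    2.]
 [ 627. -133.    1.]
 [ 620. -133.    4.]
 [ 614. -133.    2.]
 [ 597. -128.   52.]
 [ 595. -130.   33.]
 [ 588. -129.   34.]
 [ 582. -129.   33.]
 [ 575. -129.   37.]
 [ 569. -129.   37.]
 [ 563. -129.   37.]
 [ 558. -129.   34.]
 [ 551. -129.   33.]
 [ 545. -129.   34.]
 [ 539. -128.   35.]
 [ 533. -128.   33.]
 [ 527. -128.   36.]
 [ 520. -128.   40.]
 [ 514. -127.   42.]
 [ 512. -130.   10.]
 [ 507. -131.    0.]
 [ 501. -131.    0.]
 [ 494. -130.    6.]]
```

View pics/crop.png

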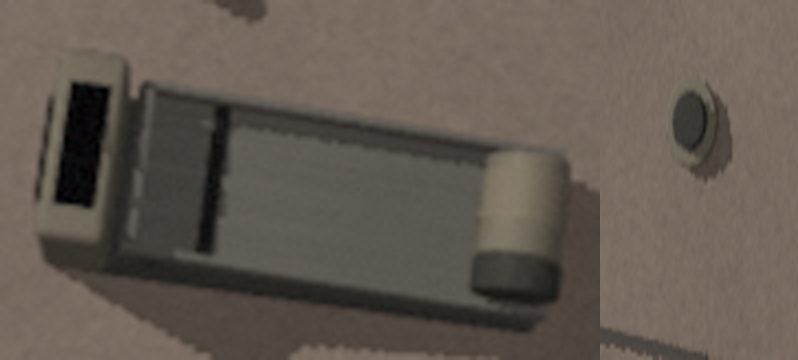

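The crop shows the white jar with its grey cap at the gutter's low (right) end, the ridge to the left and the reader block at the far left. It also shows the grey button in its white housing. Next is a close wrist view for precision.

Run:
```python
from h import *
u=np.array([0.139,0.990,0]);u/=np.linalg.norm(u);z=np.array([0,0,-1.]);x=np.array([u[1],-u[0],0]);R=np.c_[x,np.cross(z,x),z]
ctrl.move_ptp([570,-130,240],R)
s=sensors.read_state();p,d=optics.grab_frame("wrist");T=wrist_T(s)
np.savez("w1.npz",p=p,d=d,T=T);cv2.imwrite("pics/w1.png",p[...,::-1]);print(s["t"],s["eef_pos"],s["q"])
W=cloud("wrist",d,T);np.set_printoptions(precision=1,suppress=True)
for v in range(60,440,40):print([list(W[v,c].round()) for c in (60,200,320,450,580)])
```

```text
1.9417 [ 569.84772234 -130.8316155   240.02200759] [-3.73448009e-01  2.40104481e-01  1.53525294e+00 -4.12965560e-04
  1.36612228e+00  1.33780638e+00]
[[np.float64(724.0), np.float64(49.0), np.float64(59.0)], [np.float64(721.0), np.float64(-44.0), np.float64(0.0)], [np.float64(705.0), np.float64(-156.0), np.float64(-1.0)], [np.float64(688.0), np.float64(-278.0), np.float64(-1.0)], [np.float64(671.0), np.float64(-400.0), np.float64(-1.0)]]
[[np.float64(706.0), np.float64(99.0), np.float64(-0.0)], [np.float64(687.0), np.float64(-36.0), np.float64(-1.0)], [np.float64(670.0), np.float64(-152.0), np.float64(0.0)], [np.float64(653.0), np.float64(-277.0), np.float64(1.0)], [np.float64(637.0), np.float64(-351.0), np.float64(70.0)]]
[[np.float64(670.0), np.float64(112.0), np.float64(-0.0)], [np.float64(650.0), np.float64(-27.0), np.float64(0.0)], [np.float64(633.0), np.float64(-147.0), np.float64(-0.0)], [np.float64(615.0), np.float64(-276.0), np.float64(-0.0)], [np.float64(596.0), np.float64(-406.0), np.float64(-1.0)]]
[[np.float64(631.0), np.float64(127.0), np.float64(-1.0)], [np.float64(612
[... 1291 characters left out ...]
75.0), np.float64(-175.0), np.float64(265.0)], [np.float64(359.0), np.float64(-425.0), np.float64(-1.0)]]
[[np.float64(591.0), np.float64(-68.0), np.float64(283.0)], [np.float64(368.0), np.float64(41.0), np.float64(-0.0)], [np.float64(347.0), np.float64(-108.0), np.float64(0.0)], [np.float64(583.0), np.float64(-165.0), np.float64(289.0)], [np.float64(573.0), np.float64(-200.0), np.float64(284.0)]]
[[np.float64(580.0), np.float64(-65.0), np.float64(285.0)], [np.float64(590.0), np.float64(-110.0), np.float64(301.0)], [np.float64(582.0), np.float64(-134.0), np.float64(296.0)], [np.float64(584.0), np.float64(-161.0), np.float64(301.0)], [np.float64(573.0), np.float64(-192.0), np.float64(296.0)]]
```

View pics/w1.png

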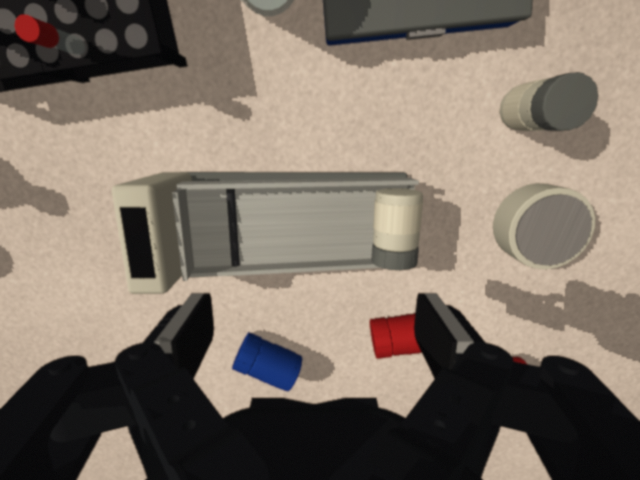

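The wrist view shows the gutter at cols 180–420, rows 175–275, and the ridge at col 234. The jar is at (397,228), the stop plate at col ~185 and the reader block at (140,235). The red cylinder at (395,335) and the stirrer at (545,225) stand clear of the low end.

Run:
```python
from h import *
np.set_printoptions(precision=3,suppress=True)
f=np.load("w1.npz");p,d,T=f["p"],f["d"],f["T"];W=cloud("wrist",d,T)
a=W[200:256,250:362].reshape(-1,3);a=a[a[:,2]>0]
A=np.c_[a[:,:2],np.ones(len(a))];k=np.ones(len(a),bool)
for _ in range(4):
    s=np.linalg.lstsq(A[k],a[k,2],rcond=None)[0];r=a[:,2]-A@s;k=abs(r)<3
n=np.array([-s[0],-s[1],1]);n/=np.linalg.norm(n)
print("plane",s,"tilt",np.degrees(np.arccos(n[2])),"steepest",s[:2]/np.hypot(*s[:2]),k.mean(),r[k].std())
H=(W-[0,0,s[2]])@n
m=(H>11)&(H<19);m[:165]=0;m[290:]=0;m[:,:190]=0;m[:,365:]=0
up=m.copy();up[225:]=0;lo=m.copy();lo[:225]=0
for nm,mm in(("up",up),("lo",lo)):
    q=W[mm];c=np.polyfit(q[:,1],q[:,0],1);r=q[:,0]-np.polyval(c,q[:,1]);g=abs(r)<6;c=np.polyfit(q[g,1],q[g,0],1)
    print(nm,len(q),c,r[g].std(),"x at y=-120",np.polyval(c,-120),np.degrees(np.arctan(c[0])), np.median(H[mm]))
g=cv2.cvtColor(p,cv2.COLOR_RGB2GRAY)
for v in(205,220,235,250):
    c=np.where(g[v,222:250]<50)[0]+222;print("ridge",v,c.min() if len(c) else None,c.max() if len(c) else None,W[v,c].mean(0) if len(c) else g[v,222:250])
for v in(215,235):
  for c in range(170,200,3):print(v,c,W[v,c].round(1),H[v,c].round(1),end=';')
  print()
j=(H>30)&(H<50);j[:180]=0;j[280:]=0;j[:,:350]=0;j[:,440:]=0
print("jar",cv2.minAreaRect(W[j][:,:2].astype(np.float32)),H[j].max(),W[j].mean(0))
for c in range(360,430,5):print(c,W[215,c].round(1),H[215,c].round(1))
```

```text
plane [ 0.019  0.139 40.271] tilt 7.995495739765791 steepest [0.138 0.99 ] 0.9956951530612245 0.7044329892912043
up 932 [  0.143 617.465] 1.3044160002074598 x at y=-120 600.3293820294166 8.126611724932598 15.799026443161255
lo 1049 [  0.144 535.164] 1.4405304015086744 x at y=-120 517.9131362541823 8.180433271244658 15.61204055176848
ridge 205 228 234 [588.735 -57.019  46.978]
ridge 220 229 235 [574.795 -55.152  47.649]
ridge 235 230 236 [560.375 -53.06   47.676]
ridge 250 231 237 [545.253 -50.614  46.687]
215 170 [591.3  -8.9  68.7] 18.0;215 173 [589.8  -8.6  62.1] 11.5;215 176 [593.  -19.9  81.9] 32.6;215 179 [592.5 -21.9  80.9] 31.9;215 182 [590.6 -20.9  72.8] 23.7;215 185 [588.1 -18.7  61.4] 12.2;215 188 [585.8 -17.2  51.1] 1.8;215 191 [585.2 -19.3  49.5] 0.5;215 194 [584.6 -21.7  48.7] 0.1;215 197 [584.2 -24.4  48.4] 0.3;
235 170 [574.9  -6.5  73.5] 22.7;235 173 [573.   -6.2  67.2] 16.5;235 176 [570.8  -5.3  59.6] 8.9;235 179 [575.7 -17.6  81. ] 31.7;235 182 [575.  -19.6  79.8] 30.8;235 185 [571.9 -17.3  68.8] 19.7;235 188 [569.  -15.7  58.6] 9.4;235 191 [566.6 -15.   50.4] 1.2;235 194 [565.9 -17.3  49.3] 0.5;235 197 [565.6 -20.2  49.5] 1.1;
jar ((545.4189453125, -206.9966278076172), (39.7270622253418, 70.20934295654297), 81.9816665649414) 45.43005495547197 [ 547.77  -205.139   62.462]
360 [ 557.3 -175.7   26.2] -0.4
365 [ 556.4 -180.7   25.4] -0.5
370 [ 555.7 -185.6   25.4] 0.2
375 [ 561.1 -187.1   48.3] 23.0
380 [ 562.5 -190.4   56.2] 31.2
385 [ 563.2 -194.    60.9] 36.3
390 [ 563.  -198.1   62.6] 38.6
395 [ 563.2 -201.9   65.5] 42.0
400 [ 562.7 -206.1   65.9] 43.0
405 [ 643.1 -141.3  357.2] 321.0
410 [ 561.2 -215.    64.8] 43.1
415 [ 560.  -219.8   62.9] 42.0
420 [ 557.7 -225.9   56.8] 36.8
425 [ 540.8 -247.2    0. ] -16.2
```

```bash
cat >> h.py <<'E'
yaw=np.radians(8.15);t8=np.radians(8)
hu=np.array([np.sin(yaw),np.cos(yaw),0]);ux=hu*np.cos(t8)+np.array([0,0,np.sin(t8)]);uz=np.array([0,0,np.cos(t8)])-hu*np.sin(t8);uy=np.cross(uz,ux)
O=np.array([560.1,-113.,35.6])
Rg=np.c_[ux,-uy,-uz]            # pushing: tool x uphill
Rv=np.c_[hu,np.cross([0,0,-1.],hu),[0,0,-1.]]  # vertical
def G(x,y,z): return O+x*ux+y*uy+z*uz
E
python3 - <<'E'
from h import *
ctrl.gripper_to(25,20)
b=O-160*hu; 
ctrl.move_ptp([b[0],b[1],110],Rv)
ctrl.move_l([b[0],b[1],45],vel=120)
print(ctrl.tcp_to_tips, sensors.read_state()["t"], ctrl.move_l([b[0],b[1],15],vel=25,threshold=3))
s=sensors.read_state();print(s["t"],s["eef_pos"],s["force"],s["q"],s["grip_width"])
ctrl.move_l([b[0],b[1],60],vel=120)
for x in(-150,44):print(ctrl.solve_ik(G(x,0,38),Rg))
p,d=optics.grab_frame("side");cv2.imwrite("pics/s2.png",p[80:320,200:520,::-1])
E
```

```text
25.0 4.8833 True
5.6833 [ 537.28737861 -271.27129242   25.00864813] [-0.59772795  0.64030166  4.7282232 ] [-6.11273081e-01  5.39962430e-01  1.62306409e+00  2.44104279e-05
  9.79345010e-01 -4.69035602e-01] 24.586087450942543
[-0.66151407  0.52187946  1.58638679  0.1355373   1.10665478 -0.58446613]
[-0.35435371  0.40826929  1.68999215  0.15505319  1.07795705 -0.28795046]
```

View pics/s2.png

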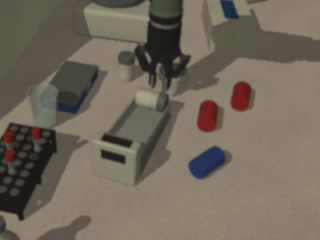

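Run:
```python
from h import *
ctrl.move_l(G(-152,0,60),Rg,vel=80)
ctrl.move_l(G(-152,0,38.5),vel=80)
print(sensors.read_state()["force"])
print(ctrl.move_l(G(-100,0,38.5),vel=40,threshold=10))
s=sensors.read_state();print(s["t"],(s["eef_pos"]-O)@np.c_[ux,uy,uz],s["force"])
print(ctrl.move_l(G(8,0,38.5),vel=45,threshold=10))
s=sensors.read_state();print(s["t"],(s["eef_pos"]-O)@np.c_[ux,uy,uz],s["force"])
T=wrist_T(s);p,d=optics.grab_frame("wrist");cv2.imwrite("pics/w3.png",p[...,::-1])
```

```text
[-0.62627898 -1.10616076 -0.10160272]
False
8.375 [-1.00192193e+02  3.37884550e-02  3.84510029e+01] [ 0.13241269 -0.00895107 -0.06230286]
False
10.925 [7.90923686e+00 1.33619788e-02 3.84498501e+01] [-1.25024243  0.06815955 -0.03439711]
```

View pics/w3.png

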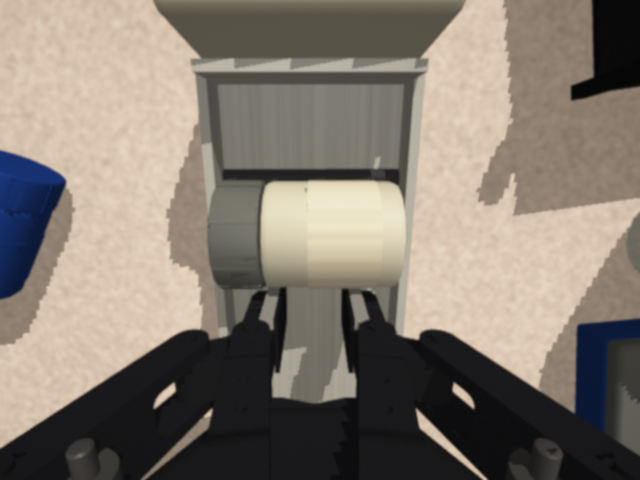

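The jar lies square in the gutter at (307,234), with both fingertips behind it and just short of the ridge at row 175. I push it slowly over to the stop.

Run:
```python
from h import *
B=np.c_[ux,uy,uz]
for x in (20,32,52):
    r=ctrl.move_l(G(x,0,38.5),vel=20,threshold=6)
    s=sensors.read_state();print(r,s["t"],(s["eef_pos"]-O)@B,s["force"]@B)
    if r and x==52:break
ctrl.move_l(G(10,0,38.5),vel=60)
ctrl.hold(.5)
s=sensors.read_state();T=wrist_T(s);p,d=optics.grab_frame("wrist");cv2.imwrite("pics/w4.png",p[...,::-1])
W=(cloud("wrist",d,T)-O)@B
for c in(240,300,380):
    q=W[100:330,c];q=q[(q[:,2]>25)&(q[:,2]<60)&(q[:,0]<96)&(q[:,0]>40)]
    print(c,q[q[:,2]>q[:,2].max()-1.5].mean(0),q[:,0].min(),q[:,0].max())
```

```text
False 11.725 [20.23646811  0.09241219 38.38859822] [-0.50921493 -0.29529637  0.24687729]
False 12.475 [3.21181149e+01 3.83560334e-02 3.84555420e+01] [ 0.34576038 -0.50161982  0.66357346]
True 13.175 [45.03810272  0.19563522 38.20503238] [-0.80643657 -0.10062366  0.85479616]
240 [75.41661979 22.8218841  43.54176003] 53.9015678297736 92.91839672023491
300 [75.5736244   3.68341959 43.31541344] 54.352794250463944 92.98987289794245
380 [ 73.95989955 -21.85051678  43.84600301] 54.389847614031495 92.91272780563587
```

View pics/w4.png

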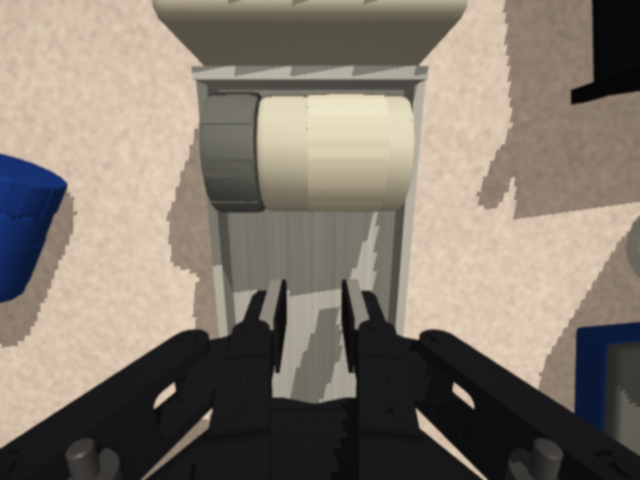

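The jar is seated: it lies past the ridge against the stop region, with its centre at x≈75 and the fingers clear of it. Now the button.

Run:
```python
from h import *
ctrl.move_l(G(0,0,180),vel=200)
ctrl.gripper_to(0,20)
ctrl.move_ptp([461,311,200],Rv)
s=sensors.read_state();T=wrist_T(s);p,d=optics.grab_frame("wrist");cv2.imwrite("pics/w5.png",p[...,::-1])
W=cloud("wrist",d,T);np.savez("w5.npz",p=p,d=d,W=W)
near=np.hypot(W[...,0]-461,W[...,1]-311)<40
for lo,hi in((7,14.5),(15,22)):
    m=near&(W[...,2]>lo)&(W[...,2]<hi);print(m.sum(),cv2.minEnclosingCircle(W[m][:,:2].astype(np.float32)),W[m].mean(0),np.argwhere(m).mean(0))
print(s["t"],s["eef_pos"],s["grip_width"])
```

```text
1036 ((463.1713562011719, 312.3817138671875), 22.97144889831543) [463.31129605 315.00496039  11.2476747 ] [208.61583012 314.02316602]
736 ((463.02899169921875, 312.5717468261719), 14.778878211975098) [463.2714562  313.50217309  20.84197008] [212.75271739 314.22690217]
17.3583 [461.68406995 310.21871068 200.07972276] 0.32042505237010166
```

View pics/w5.png

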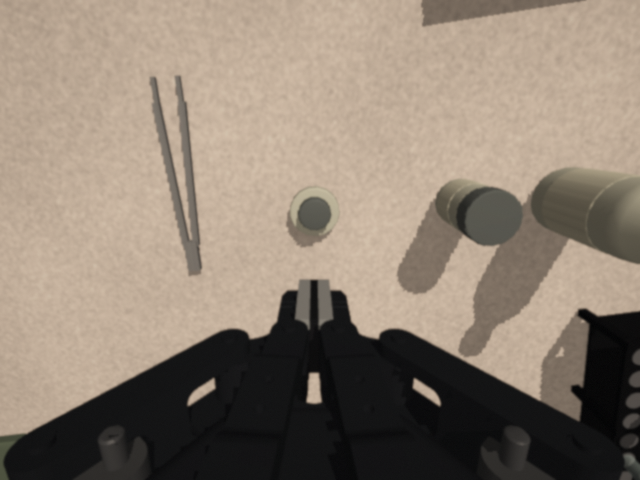

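Button centre is at pixel (314,212), world (463,312.5). It stands alone in its white housing, clear of the jar, bottle and forceps.

Run:
```python
from h import *
b=[463,312.5]
ctrl.move_l([*b,60],vel=150)
r=ctrl.move_l([*b,34],vel=25,threshold=14) or ("tgt",)
def st():
    s=sensors.read_state();print(round(s["t"],2),s["eef_pos"].round(2),s["force"].round(2));return s
print(r);s=st()
if r is not True:
    for z in np.arange(44,27,-1.)if s["eef_pos"][2]>45 else np.arange(s["eef_pos"][2]-.5,26,-.5):
        if ctrl.move_l([*b,z],vel=15,threshold=14):break
        st()
        if sensors.read_state()["force"][2]>12:break
ctrl.hold(.4);st()
```

```text
True
19.27 [463.1  312.57  41.06] [-0.82 -0.96  7.6 ]
19.67 [463.08 312.57  41.05] [-1.09 -0.76  7.11]
```

It stopped on a force spike, so I don't yet know it reached the bottom. I press on in small steps and watch force against depth.

Run:
```python
from h import *
b=[463,312.5];z=sensors.read_state()["eef_pos"][2]
for i in range(14):
    z-=.5; ctrl.move_l([*b,z],vel=10); ctrl.hold(.1)
    s=sensors.read_state();print(round(s["t"],2),z.round(2),s["eef_pos"].round(2),s["force"].round(2))
    if s["force"][2]>25: break
```

```text
20.02 40.55 [463.13 312.57  41.09] [-1.87 -0.29  6.32]
20.37 40.05 [463.13 312.57  41.  ] [-2.85 -1.55  9.67]
20.72 39.55 [463.17 312.61  40.96] [-3.97 -1.92 12.21]
21.07 39.05 [463.18 312.62  40.91] [-4.82 -2.89 14.58]
21.42 38.55 [463.2  312.61  40.84] [-5.21 -3.36 17.55]
21.77 38.05 [463.22 312.64  40.78] [-6.63 -3.34 20.85]
22.12 37.55 [463.28 312.64  40.75] [-7.77 -4.08 24.19]
22.47 37.05 [463.28 312.65  40.67] [-9.19 -4.75 25.61]
```

Run:
```python
from h import *
b=[463,312.5]
for z in (41,42,43,44,45,46,47,48,49,50):
    ctrl.move_l([*b,z],vel=20); ctrl.hold(.08)
    s=sensors.read_state();print(round(s["t"],2),s["eef_pos"][2].round(2),s["force"].round(2))
```

```text
22.9 41.06 [-1.44  0.06  6.04]
23.23 41.9 [-1.06  0.45  3.98]
23.57 42.99 [-0.61 -0.59  4.23]
23.9 43.99 [-0.76  0.02  2.81]
24.23 45.0 [0.56 0.61 1.5 ]
24.57 45.97 [ 0.61 -0.83  2.14]
24.9 46.93 [0.47 0.57 0.82]
25.23 47.59 [-0.43  0.29 -0.53]
25.57 48.99 [ 0.16  0.28 -0.2 ]
25.9 50.03 [ 0.17 -0.43  0.07]
```

The spring acts from 47 mm down to 41 mm, so the button made its full 6 mm of travel and has been released. I retreat and do the last checks.

Run:
```python
from h import *
ctrl.move_l([463,312.5,200],vel=200)
ctrl.move_ptp([440,200,260],Rv)
for n in("top","side"):
    p,d=optics.grab_frame(n); cv2.imwrite(f"pics/{n}9.png",p[...,::-1])
    p0=np.load(f"{n}1.npz")["p"]
    if n=="top":W=(cloud(n,d)-O)@np.c_[ux,uy,uz];m=(W[...,2]>38)&(W[...,2]<50)&(abs(W[...,1])<33)&(W[...,0]>-120)&(W[...,0]<94);print("jar",m.sum(),np.median(W[m],0))
print(sensors.read_state()["t"],sensors.read_state()["force"])
```

```text
jar 501 [74.04833161  0.15450601 42.61106759]
27.4833 [-0.02900566  0.74621737  0.33370268]
```

View pics/top9.png

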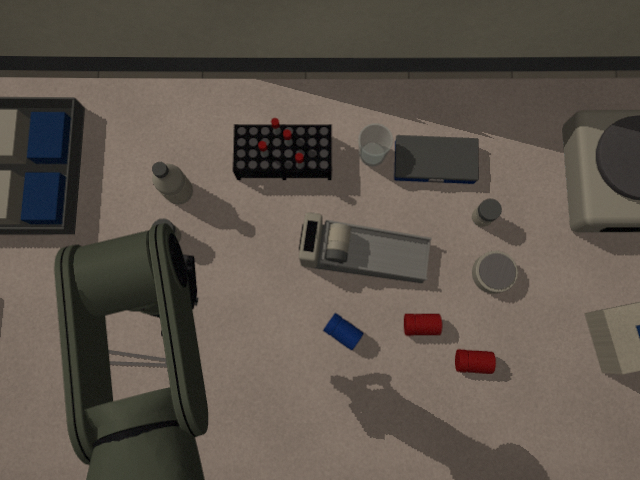

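The jar sits at the stop at (336,241). Everything visible stands where it did, and the robot touches nothing.

```bash
python3 -c "
from plant import ctrl
ctrl.finish_job()"
```

```text
the job is handed in; nothing more can be done
```

I pushed the white jar up the gutter with both fingertips, over the ridge and up to the stop. Then I pressed the button all the way down, let it go and handed the job in at about 27.5 s.

- **Jar:** after the fingers pulled back, the wrist camera put its centre at gutter x ≈ 75 mm. About 14 s later the top camera gave 74.0 mm, against a seat at 74.5 ± 3 mm. It stayed put, lying square in the gutter.
- **Button:** my first press stopped early on a force spike, so I pressed on until it went rigid at about 26 N. During release the spring force faded to nothing over about 6 mm, which matches full travel down and back up.
- **Bystanders:** everything visible in the last top picture stands where it did at the start. In that picture the arm hid the button, the upright jar beside it and part of the forceps. The button and that jar were not looked at again after the press, but nothing suggests they were touched. I saved a last side picture but did not check it.

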